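Vent a desiccator, break its stuck lid free and hold it ajar

ROBOT

A 6-joint arm with a two-finger parallel gripper is mounted at the origin on a cart in front of the work surface, level with it; the furniture and walls round the work are solid. World frame = base frame: x ahead of the robot, y to its left, z up, the work surface at z = 0. Lengths are in m, angles in rad, forces in N, time in s.
With the tool pointing down it reaches from about 0.425 to 0.95 m from the base axis. Payload 3.5 kg.
Tool frame: the origin (TCP) lies at the centre of the arm's flange, where the gripper is bolted on; the fingertips stand 173 mm ahead of it and the grasp point (between the pads) lies 155 mm ahead of it (ctrl.tcp_to_grasp is the distance from the TCP to the grasp point, in m); z points along the fingers, x is the direction in which the jaws open and shut, and the axes are right-handed (so a half turn about z gives the same grasp; the last joint's range is limited). The gripper opens to 85 mm and grips with 20 to 120 N. Pads are 22 mm wide; open, the fingers measure 114 mm over their backs; the gripper's body (76 mm by 85 mm) begins 54 mm behind the grasp point. The pads swing forward as they close: fully open they stand 13 mm farther back than shut.
Start: joints at [0.981, 0.286, 1.577, -0, 1.279, -0.15], TCP at [0.287, 0.611, 0.405] pointing down, gripper open.
Joint ranges: [-2.77, 2.77], [-0.9, 2.22], [0.21, 2.48], [-1.53, 4.67], [0.24, 2.81], [-2.84, 2.84]. Speed limits (rad/s): [2.79, 2.79, 3.14, 3.14, 3.14, 3.14].

INTERFACE

Orientations are given as a unit quaternion [x, y, z, w].
In Python, from plant import readout, imaging, ctrl, spotter gives the robot as it stands.
- The arm moves only by the tool apply_moves, never from a script. Its argument "steps" is a list of rows, each an object of numbers: "tx", "ty", "tz": the shift along the tool's x, y, z in mm; "wx", "wy", "wz": the turn, a rotation vector about the tool's x, y, z in rad. In form: [{"tx": .., "ty": .., "tz": .., "wx": .., "wy": .., "wz": ..}, ...]. A call has 1 to 12 rows; each row is the pose to reach, as a shift and turn from the pose commanded when the call began, along the tool's axes at that moment; what a row does not reach only later rows make up. A row lasts 1/10 s, in which the tool goes at most 50 mm and 8.59 degrees, less where a joint would pass 70% of its speed; a pose out of reach is approached as far as the arm can. A call with a gripper value outside its range is refused whole. "hand" is the opening, from 0 (shut) to 1 (fully open), set as the call begins (left out, the last holds). The fingers move at their own pace and stop on an object; "force" is the grip in N (left out, the last holds). Time passes only in rows, so rows that repeat a pose let the fingers close. It gives the time, the measured TCP pose, the force and the opening at its end, in the units of the state.
- readout.get_state(): the state, without advancing time (a new reading comes with each control period).
- imaging.read_camera(name): name is "side" or "top"; returns a dict with "img" (480x640x3 uint8, red, green, blue), "vfov" (degrees; the focal length in pixels is half the picture's height over the tangent of half this angle, whatever the lens; pixels are square), "cx", "cy" (the principal point, pixels), "R" (3x3) and "t" (3): a world point X has camera coordinates R X + t. Camera axes: x right, y down, z forward; pixel columns grow to the right and rows downward; lengths in m; the calibration is good to about 2 mm. A picture is of the moment at which its call begins. There is no depth.
- ctrl.sign_off(): hands the job in, once; it reports no verdict.
Trained networks look in the newest picture that a camera, given by its name, has taken for a name from the list of things; names that differ only in an ending like _2 or _b are one class to them, and where a whole thing is asked for, a point or a joint stands for the part that bears it (a point fixed in the world has none). Each returns a list of dicts, best first, with "confidence" (0 to 1); they miss things now and then, are a little off and sometimes report something else, mostly with a low value. They report only what shows in the picture. A call takes as long as a camera call.
- spotter.trace(camera, label): "region" (480x640 bool, what is visible of it) and "uv" ([column, row] in pixels, amid what is visible of it).
The state is a dict: "time": time; "qpos": joint angles; "dq": joint speeds; "joint_efforts": joint torques, N m; "eef_pos": TCP position; "tcp_rot": TCP orientation; "contact_force": force on the tool from outside, world axes, zero at the start; "wrist_torque": the same for the moment, N m; "opening": opening from 0.0 (shut) to 1.0 (fully open).
Only numpy, scipy, OpenCV 4.12 (cv2) and the standard library are available. Lean on these libraries where they do the work, as an engineer would, in place of code of your own. Each camera call takes 0.05 s, during which the arm holds its last target.

TASK

Vent the desiccator box first: pull its sprung blue vent tab towards the front until its pointer stands at the red mark, keep it there for at least one second, then let it go fully back home. Then take the bar on the clear lid, break the lid free of its tight seal without flinging it up, and hold it level, straight over the box, about 2 cm above the rim; finish while still gripping it and holding it there. Leave the cups and the bottle in front of it alone.

Things in the scene. Friction and masses are not known exactly. Their poses are not given: they have to be found in the camera images.
- chamber: Desiccator box, fixed to the surface: white, 170 x 170 mm, rim 68 mm high, petri dishes inside; a grey vent block, 170 mm long, 40 mm high, runs along its left side (chamber y from +84 to +160 mm). Origin: on the surface under the middle of the white box. Its x points from its front to its back (away from the robot, but for its yaw), y to its left, z up.
- lid: The clear lid, 174 x 174 x 8 mm, about 0.35 kg, loose, lying level on the rim; a plug under it reaches 17 mm into the box. Origin: middle of its underside, 68 mm up when shut; axes as the chamber's. Its seal grips: lifting it straight up takes a peak of roughly 15 to 20 N in the first 2 mm; the grip fades over 5 mm and is gone at 11 mm; then only its weight (about 3.5 N) is left.
- lid_bar (a point): Middle of the black bar by which the lid is lifted: square, 14 mm wide and high, 106 mm long, along the lid's y, its middle 40 mm above the lid's origin and 32 mm above the lid's top face, over the lid's centre, on two 10 mm steel posts 45 mm either side (80 mm clear between). Shut: chamber x = 0, y = 0, z = 108 mm.
- vent (a joint): How far the blue vent slide is pulled out towards the chamber's front (its -x), m: 0 home, end stop at 0.045. A spring draws it home: about 3 N at the start, about 6 N at 25 mm, 8 N at the stop.
- vent_tab (a point): Point to grip on the upright blue tab of the vent slide, 12 mm below its top edge. The tab is 10 mm thick along the chamber's x, 24 mm wide along its y and stands 46 mm over the vent block's top face (its top at z = 86 mm). Home: chamber x = 0, y = +122 mm, z = 74 mm; it slides along -x.
- vent_pointer (a point): Tip of the small black pointer at the foot of the blue tab, on its left; it has the same chamber x as the middle of the tab.
- red_mark: The red mark (3 mm wide) on the white scale strip beside the vent slide, on the vent block; it is set 20 to 34 mm in front of the pointer's home, differently each time. Origin: middle of the mark's foot; axes as the chamber's. The pointer is at the mark when both have the same chamber x.
- cup_a: Clear filter cup with a teal band, 66 x 74 x 97 mm, a bystander; origin at the middle of its foot.
- cup_b: Clear filter cup with a teal band, 70 x 78 x 106 mm, a bystander; origin at the middle of its foot.
- bottle: White sample bottle with a blue cap, 53 mm thick, 118 mm high, a bystander; origin at the middle of its foot.

How it is judged:
On the way, in this order (a step that is already met when the one before it is completed fails the run):
1. the vent pointer is held within 3.5 mm of the red mark for one second, lid shut (x of vent_pointer in the frame of red_mark between -0.0035 and 0.0035 m and z of lid in the frame of chamber below 0.071 m), for 1 s.
2. the vent slide is back home, lid still shut (value of joint vent below 0.004 m and z of lid in the frame of chamber below 0.071 m), for 0.2 s.
3. the lid has come free of its seal (z of lid in the frame of chamber above 0.079 m), for 0.2 s.
At the end, for the whole second after the job is handed in: The fingers alone hold the lid still, its underside 12 to 32 mm above the rim, within 20 mm of straight over the box, tilted less than 0.15 rad and turned less than 0.2 rad, not touching the box; the vent slide is home (within 4 mm), and no bystander has moved more than 30 mm (z of lid in the frame of chamber between 0.08 and 0.1 m and horizontal distance between lid and chamber below 0.02 m and angle between lid's own z axis and vertical below 0.15 rad and angle between the x axis of lid and the x axis of chamber, either way round below 0.2 rad and linear speed of lid below 0.02 m/s and contact force between the fingers and lid above 1 N and contact force between lid and chamber below 0.3 N and value of joint vent below 0.004 m and distance of each of cup_a, cup_b, bottle from where it was at the start of the episode below 0.03 m); the arm keeps its last pose, push and grip.
It fails at once if the lid is flung up (more than 70 mm above the rim) (z of lid in the frame of chamber above 0.138 m).
It fails at once if the lid is opened while the vent slide is pulled out (z of lid in the frame of chamber above 0.074 m and value of joint vent above 0.01 m).
It fails at once if a bystander is moved or knocked over (distance of any of cup_a, cup_b, bottle from where it was at the start of the episode above 0.03 m or angle between any of cup_a, cup_b, bottle's own z axis and vertical above 0.5 rad).
It also fails if it takes over 50 s, if anything falls off the work surface, if the arm or the gripper's body presses on something with over 40 N, if the wrist force passes 120 N, or if a joint passes its speed limit or range.

## Working session

There is one attempt and no reset: what is moved stays moved. The work goes in short steps, Python scripts to look and compute and a tool call to move; the robot and the scene stay as the last step left them, time stands still between calls to the robot, and variables do not carry over. Pictures are saved under pics/ and viewed, and the job is handed in when it is done.

Besides the shell and the picture viewer there is one more tool, called after "Call:" as a command line: name --argument value ..., lists and objects as JSON in quotes. apply_moves: Moves the arm, as the interface text tells. Its arguments: {"type":"object","properties":{"steps":{"type":"array","items":{"type":"object","properties":{"tx":{"type":"number"},"ty":{"type":"number"},"tz":{"type":"number"},"wx":{"type":"number"},"wy":{"type":"number"},"wz":{"type":"number"}}}},"hand":{"type":"number"},"force":{"type":"number"}},"required":["steps"]}

```bash
mkdir -p pics; ls
python3 - <<'E'
from plant import readout, imaging, ctrl, spotter
import cv2,numpy as np
s=readout.get_state()
for k,v in s.items(): print(k,np.round(v,4))
print(ctrl.tcp_to_grasp)
for n in("side","top"):
    c=imaging.read_camera(n); cv2.imwrite(f"pics/{n}0.png",c["img"][:,:,::-1])
    print(n,c["vfov"],c["cx"],c["cy"],np.round(c["R"],4).tolist(),np.round(c["t"],4).tolist())
    for l in("chamber","lid","lid_bar","vent_tab","red_mark","vent_pointer","cup_a","bottle"):
        for d in spotter.trace(n,l)[:3]: print(n,l,round(d["confidence"],2),np.round(d["uv"],1),d["region"].sum())
E
```

```text
pics
time 0.0
qpos [ 0.981   0.2872  1.5782 -0.      1.2786 -0.15  ]
dq [ 0.     -0.0002 -0.0007 -0.0006 -0.0002 -0.0002]
joint_efforts [ 3.00000e-04 -4.06001e+01 -2.92621e+01 -2.00000e-04  5.80000e-03
  0.00000e+00]
eef_pos [0.2872 0.6106 0.4033]
tcp_rot [ 8.443e-01  5.359e-01 -1.100e-03  5.000e-04]
contact_force [ 0.8306 -0.0771 -0.1415]
wrist_torque [ 0.0304 -0.0282 -0.0033]
opening 0.9974
0.1547
side 42.928882809459495 316.11070062659763 231.7074575482779 [[-0.9201, -0.3915, -0.0122], [-0.2551, 0.6226, -0.7397], [0.2973, -0.6775, -0.6728]] [0.3802, 0.319, 0.6689]
side chamber 0.83 [203.9 279.2] 4449
side lid 0.94 [245.  223.9] 8440
side lid_bar 0.58 [246.4 221.3] 8720
side vent_tab 0.58 [212.8 287.4] 532
side vent_pointer 0.97 [214.3 288.9] 567
side cup_a 0.89 [369.9 279.3] 1152
side cup_a 0.86 [415.  200.4] 2125
side cup_a 0.34 [214.3 290.3] 573
side bottle 0.91 [397.9 247.2] 2103
top 52.75637404760185 321.5487449980754 244.20667239538702 [[-0.0061, -0.9993, 0.037], [-0.995, 0.0024, -0.1003], [0.1002, -0.0375, -0.9943]] [-0.2012, 0.5405, 0.8775]
top chamber 0.61 [255.6 214.1] 3711
top lid 0.91 [318.7 204.2] 9247
top lid_bar 0.77 [317.9 206.2] 9280
top vent_tab 0.7 [250.6 213.7] 243
top vent_pointer 0.49 [252.3 211.2] 206
top vent_pointer 0.37 [319.2 203.9] 9240
top cup_a 0.74 [407.9 318.4] 1471
top cup_a 0.63 [281.7 328.4] 1136
top cup_a 0.25 [320.  204.2] 9154
top bottle 0.72 [347.  330.5] 741
```

View pics/side0.png

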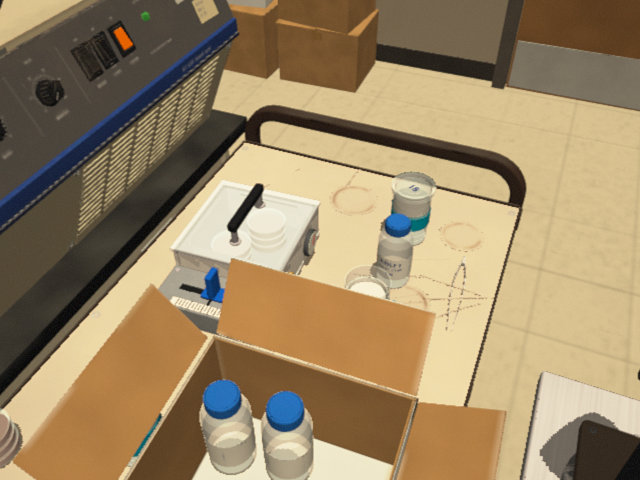

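View pics/top0.png

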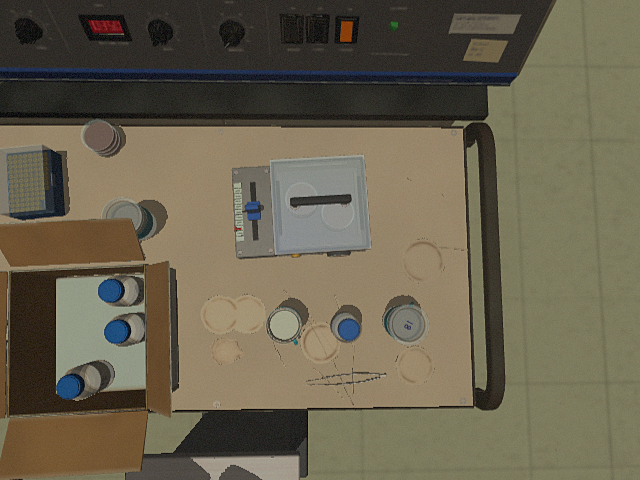

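Run:
```python
import cv2
a=cv2.imread("pics/top0.png")[140:360,200:460]; cv2.imwrite("pics/topz.png",cv2.resize(a,None,fx=3,fy=2.7*1,interpolation=cv2.INTER_CUBIC)[:600,:780])
a=cv2.imread("pics/top0.png")[150:270,220:380]; cv2.imwrite("pics/topz.png",cv2.resize(a,None,fx=5,fy=5,interpolation=cv2.INTER_CUBIC))
a=cv2.imread("pics/side0.png")[215:335,150:310]; cv2.imwrite("pics/sidez.png",cv2.resize(a,None,fx=5,fy=5,interpolation=cv2.INTER_CUBIC))
```

```text
(no output)
```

View pics/topz.png

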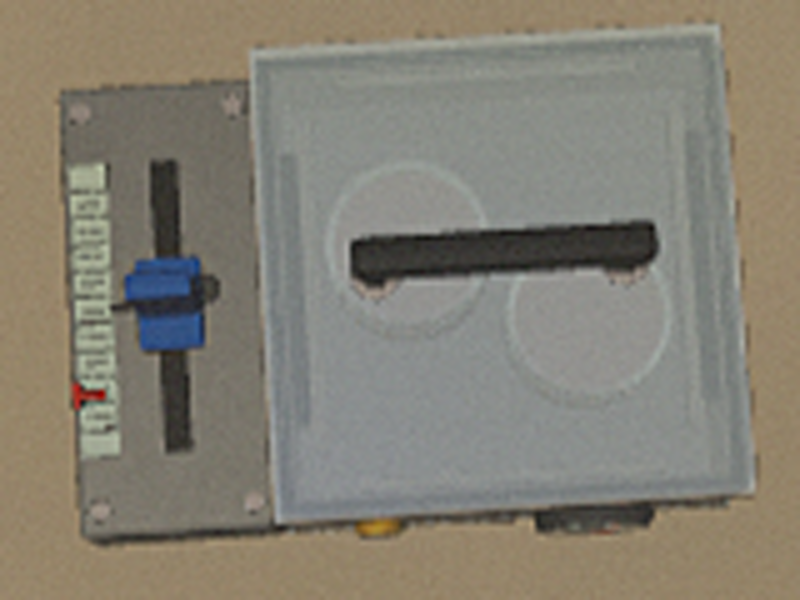

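View pics/sidez.png

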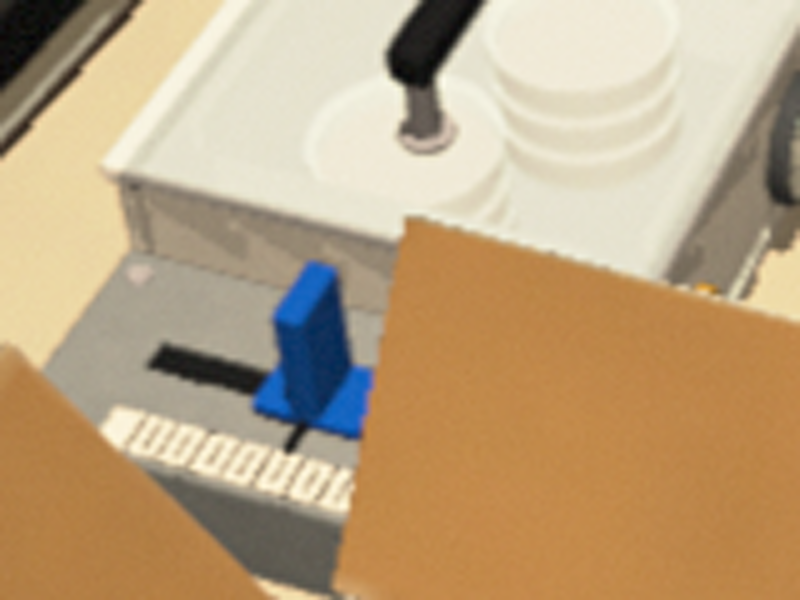

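```bash
cat > h.py <<'E'
import numpy as np, cv2, pickle
from plant import readout, imaging, ctrl, spotter
from scipy.optimize import least_squares
from scipy.spatial.transform import Rotation as Ro
def proj(c,X):
    X=np.atleast_2d(X); P=X@np.array(c["R"]).T+np.array(c["t"]); f=240/np.tan(np.radians(c["vfov"])/2)
    return np.c_[c["cx"]+f*P[:,0]/P[:,2], c["cy"]+f*P[:,1]/P[:,2]]
def unproj(c,uv,z):
    f=240/np.tan(np.radians(c["vfov"])/2); R=np.array(c["R"]); 
    d=R.T@np.array([(uv[0]-c["cx"])/f,(uv[1]-c["cy"])/f,1]); o=-R.T@np.array(c["t"])
    return o+d*(z-o[2])/d[2]
def ch(p,X):
    X=np.atleast_2d(X); ca,sa=np.cos(p[2]),np.sin(p[2])
    return np.c_[p[0]+ca*X[:,0]-sa*X[:,1],p[1]+sa*X[:,0]+ca*X[:,1],X[:,2]]
E
python3 - <<'E'
from h import *
ct=imaging.read_camera("top"); cs=imaging.read_camera("side")
pickle.dump((ct,cs),open("cams.pkl","wb"))
Z=lambda a,b:(a/5+220,b/5+150)
T=[((87,87,76),Z(250,48)),((87,-87,76),Z(718,27)),((-87,-87,76),Z(754,492)),((-87,87,76),Z(277,520)),
 ((0,53,115),Z(350,250)),((0,-53,115),Z(657,236)),((85,160,40),Z(62,90)),((-85,160,40),Z(83,535))]
S=[((87,87,76),(150+110/5,215+170/5)),((87,-87,76),(225,182)),((-87,-87,76),(320,203)),((0,122+12,86),(150+292/5,215+305/5)),]
XT=np.array([t[0] for t in T])/1000.;UT=np.array([t[1] for t in T])
XS=np.array([t[0] for t in S])/1000.;US=np.array([t[1] for t in S])
for w in (0,1):
    r=least_squares(lambda p:np.r_[(proj(ct,ch(p,XT))-UT).ravel(),w*(proj(cs,ch(p,XS))-US).ravel()],[.55,.0,0],loss='soft_l1')
    print(w,r.x,np.round(proj(ct,ch(r.x,XT))-UT,1).tolist(),np.round(proj(cs,ch(r.x,XS))-US,1).tolist())
p=r.x
inv=lambda W:np.array([[np.cos(p[2]),np.sin(p[2])],[-np.sin(p[2]),np.cos(p[2])]])@(W[:2]-p[:2])
for n,a in dict(markc=(92,397),markfoot=(105,397),ptr=(113,307),ptr2=(130,302)).items():print(n,np.round(inv(unproj(ct,Z(*a),.042))*1000,1))
for n,X in dict(tab=(0,.122,.074),mark=(0,.15,.041),bar=(0,0,.108)).items(): print(n,ch(p,X),(proj(ct,ch(p,X))-[220,150])*5,proj(cs,ch(p,X)))
E
```

```text
0 [ 0.60882939 -0.20010455  0.05873569] [[-0.7, -0.8], [1.3, -1.7], [1.2, 0.1], [-0.8, 0.5], [0.3, 1.0], [0.4, 0.3], [-0.7, -0.8], [-0.6, 0.4]] [[-1.4, -4.2], [-2.0, -5.2], [1.6, -4.9], [-0.4, 0.2]]
1 [ 0.60816296 -0.19972739  0.05801102] [[-0.9, -0.5], [1.1, -1.3], [1.0, 0.5], [-1.0, 0.9], [0.1, 1.3], [0.2, 0.7], [-0.9, -0.5], [-0.8, 0.7]] [[-1.2, -3.9], [-1.7, -5.0], [1.9, -4.6], [-0.2, 0.5]]
markc [-33.  152.4]
markfoot [-33.3 147.7]
ptr [  0.2 143.1]
ptr2 [  1.7 136.8]
tab [[ 0.60108958 -0.07793262  0.074     ]] [[161.06188507 289.09688287]] [[213.34001826 276.49534498]]
mark [[ 0.59946618 -0.04997972  0.041     ]] [[ 94.77548785 308.93796361]] [[207.20440199 306.55512456]]
bar [[ 0.60816296 -0.19972739  0.108     ]] [[503.99489399 251.92075393]] [[247.56547284 204.69400724]]
```

```bash
cat > ov.py <<'E'
from h import *
def box(x0,x1,y0,y1,z0,z1):
    P=np.array([[x,y,z] for x in(x0,x1) for y in(y0,y1) for z in(z0,z1)])/1000.
    E=[(a,b) for a in range(8) for b in range(a+1,8) if bin(a^b).count('1')==1]
    return P,E
BX=[(box(-87,87,-87,87,68,76),(0,255,0)),(box(-7,7,-53,53,101,115),(0,0,255)),(box(-5,5,110,134,40,86),(0,255,255)),(box(-85,85,84,160,0,40),(255,0,255)),(box(-85,85,-85,85,0,68),(255,255,0))]
def overlay(c,p,x0,y0,w,h,k,fn):
    im=cv2.resize(np.ascontiguousarray(c["img"][y0:y0+h,x0:x0+w,::-1]),None,fx=k,fy=k,interpolation=cv2.INTER_CUBIC)
    for (P,E),col in BX:
        U=(proj(c,ch(p,P))-[x0,y0]+.5)*k
        for a,b in E: cv2.line(im,*[tuple(int(round(v)) for v in U[i]) for i in(a,b)],col,1)
    cv2.imwrite(fn,im)
E
python3 - <<'E'
from ov import *
ct,cs=pickle.load(open("cams.pkl","rb"))
p=[.6082,-.1997,.058]
overlay(ct,p,220,150,160,120,5,"pics/ot1.png"); overlay(cs,p,150,165,190,140,4,"pics/os1.png")
E
```

```text
(no output)
```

View pics/ot1.png

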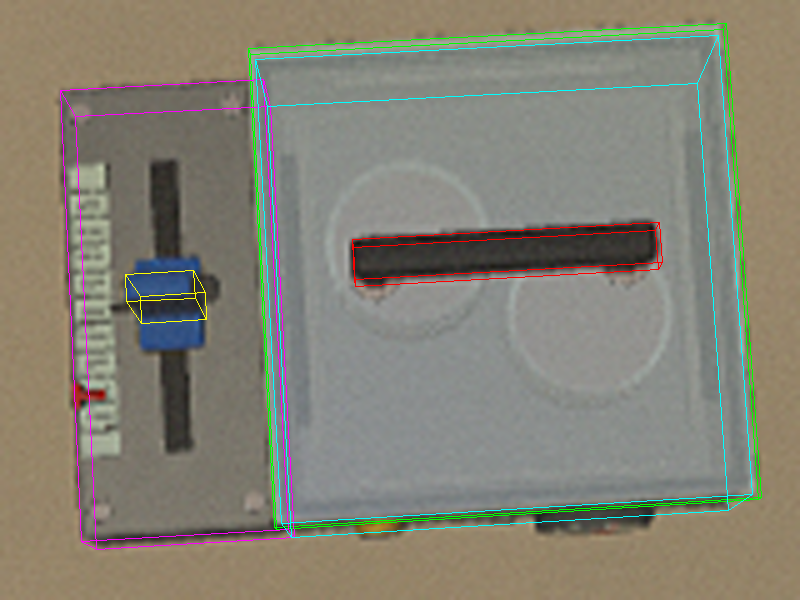

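View pics/os1.png

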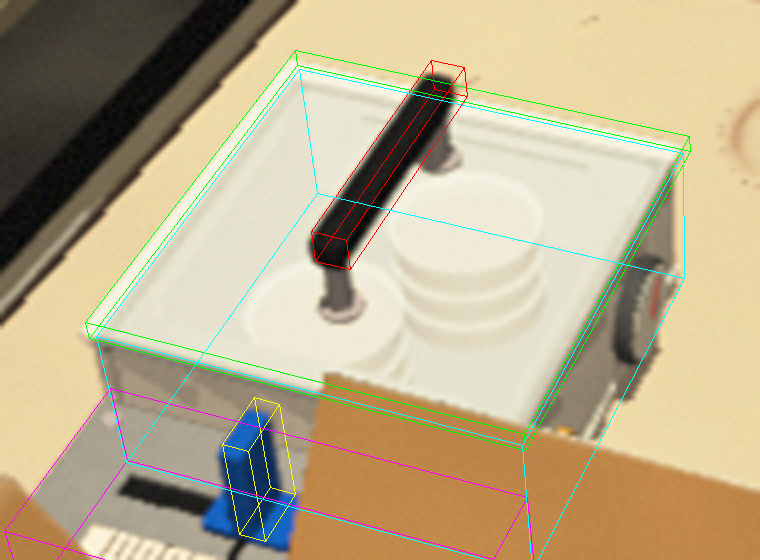

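Run:
```python
from ov import *
ct,cs=pickle.load(open("cams.pkl","rb"))
print("campos",[(-np.array(c["R"]).T@c["t"]).round(3) for c in(ct,cs)])
def tri(a,b):
    r=least_squares(lambda X:np.r_[(proj(ct,X)-a).ravel(),(proj(cs,X)-b).ravel()],[.4,.2,.1]);return r.x.round(3),r.fun.round(1)
# -y flap top edge corners: top img ends (back, front) ; side img (230,261) is back?, (435,312) front
print(tri((172,264),(231,261)),tri((176,390),(434,313)))
print(tri((0,222),(12,465)),tri((137,219),(153,287)))
print(tri((5,270),(130,478)),tri((148,262),(210,335)),tri((145,402),(415,398)))
# side-only fit
S=[((85,85,68),(150+92/4-.5,165+332/4-.5)),((85,-85,68),(150+298/4-.5,165+72/4-.5)),((-85,-85,68),(150+682/4-.5,165+155/4-.5)),
((5,134,86),(150+219/4-.5,165+450/4-.5)),((-5,134,86),(150+242/4-.5,165+462/4-.5)),((0,45,101),(150+340/4,165+260/4)),((0,-45,101),(150+437/4,165+132/4))]
XS=np.array([t[0] for t in S])/1000.;US=np.array([t[1] for t in S])
r=least_squares(lambda p:(proj(cs,ch(p,XS))-US).ravel(),[.6,-.2,.05],loss='soft_l1',f_scale=2)
print(r.x,r.fun[:0],np.round(proj(cs,ch(r.x,XS))-US,1).tolist())
overlay(cs,r.x,150,165,190,140,4,"pics/os2.png")
```

```text
campos [array([ 0.449, -0.169,  0.934]), array([0.232, 0.403, 0.691])]
(array([0.496, 0.021, 0.235]), array([-1.5, -3.3,  2.7,  0.3])) (array([0.293, 0.004, 0.225]), array([  4.8,  14.2, -10.6,   0.5]))
(array([0.561, 0.28 , 0.213]), array([-2.3, -4.2,  2.6,  0.6])) (array([0.561, 0.075, 0.223]), array([-0.9, -1.9,  1.5,  0.2]))
(array([0.47 , 0.254, 0.217]), array([ 5. , 10. , -6.1, -1. ])) (array([0.501, 0.074, 0.171]), array([-0.9, -1.8,  1.4,  0.2])) (array([0.281, 0.068, 0.174]), array([ 1.3,  3.7, -2.6,  0.1]))
[ 0.60720803 -0.19607372  0.05319351] [] [[0.2, 2.5], [0.1, 0.6], [0.1, 1.2], [-0.5, 0.5], [0.3, -0.8], [-0.7, -1.1], [0.4, -5.8]]
```

View pics/os2.png

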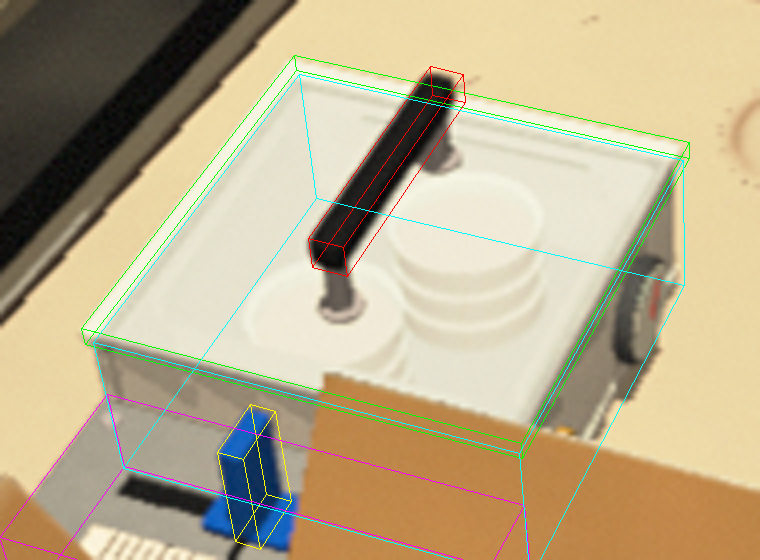

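```bash
cat >> h.py <<'E'
def delta(gx,gy,gz,yaw,s=None):
    """mm/rad in tool axes to bring grasp point to g with tool x at yaw, pointing down"""
    s=s or readout.get_state(); R0=Ro.from_quat(s["tcp_rot"]); 
    Rt=Ro.from_euler('z',yaw)*Ro.from_euler('x',np.pi)
    d=R0.inv().apply(np.array([gx,gy,gz+ctrl.tcp_to_grasp])-s["eef_pos"])*1000
    w=(R0.inv()*Rt).as_rotvec()
    print("t",s["time"],"tcp",np.round(s["eef_pos"],4),"F",np.round(s["contact_force"],1),"op",round(s["opening"],3),"t",d.round(1),"w",w.round(3))
    return d,w
E
python3 -c "
from h import *
delta(.45,.27,.33,.057);delta(.602,-.077,.19,.057)"
```

```text
t 1.0 tcp [0.2874 0.6108 0.4047] F [ 0.2 -0.3  0.5] op 0.998 t [-239.1  292.3  -80. ] w [-0.    -0.     1.074]
t 1.0 tcp [0.2874 0.6108 0.4047] F [ 0.2 -0.3  0.5] op 0.998 t [-488.3  577.5   60. ] w [-0.    -0.     1.074]
```

Call:
apply_moves --steps '[{"tz":-50},{"tz":-80},{"tx":-40,"ty":47,"tz":-80,"wz":0.09},{"tx":-75,"ty":90,"tz":-80,"wz":0.18},{"tx":-105,"ty":125,"tz":-80,"wz":0.26},{"tx":-135,"ty":160,"tz":-80,"wz":0.34},{"tx":-165,"ty":195,"tz":-80,"wz":0.42},{"tx":-195,"ty":230,"tz":-80,"wz":0.5},{"tx":-225,"ty":266,"tz":-80,"wz":0.58},{"tx":-255,"ty":302,"tz":-80,"wz":0.66},{"tx":-285,"ty":338,"tz":-80,"wz":0.74},{"tx":-315,"ty":373,"tz":-80,"wz":0.82}]' --hand 1

```text
$.steps[0]: bad value
```

```bash
python3 -c "
from h import *
delta(.602,-.077,.25,.057);delta(.602,-.077,.17,.057)"
```

```text
t 1.0 tcp [0.2874 0.6108 0.4047] F [ 0.2 -0.3  0.5] op 0.998 t [-488.3  577.5    0. ] w [-0.    -0.     1.074]
t 1.0 tcp [0.2874 0.6108 0.4047] F [ 0.2 -0.3  0.5] op 0.998 t [-488.3  577.5   80. ] w [-0.    -0.     1.074]
```

Call:
apply_moves --steps '[{"tx":0,"ty":0,"tz":-50,"wx":0,"wy":0,"wz":0},{"tx":0,"ty":0,"tz":-80,"wx":0,"wy":0,"wz":0},{"tx":-40,"ty":47,"tz":-80,"wx":0,"wy":0,"wz":0.09},{"tx":-75,"ty":90,"tz":-80,"wx":0,"wy":0,"wz":0.18},{"tx":-105,"ty":125,"tz":-80,"wx":0,"wy":0,"wz":0.26},{"tx":-135,"ty":160,"tz":-80,"wx":0,"wy":0,"wz":0.34},{"tx":-165,"ty":195,"tz":-80,"wx":0,"wy":0,"wz":0.42},{"tx":-195,"ty":230,"tz":-80,"wx":0,"wy":0,"wz":0.5},{"tx":-225,"ty":266,"tz":-80,"wx":0,"wy":0,"wz":0.58},{"tx":-255,"ty":302,"tz":-80,"wx":0,"wy":0,"wz":0.66},{"tx":-285,"ty":338,"tz":-80,"wx":0,"wy":0,"wz":0.74},{"tx":-315,"ty":373,"tz":-80,"wx":0,"wy":0,"wz":0.82}]' --hand 1

```text
time: 2.2
eef_pos: [0.4911, 0.165, 0.4851]
tcp_rot: [0.988, 0.153, 0.0, -0.0]
contact_force: [0.1, 0.2, -0.1]
opening: 1.004
```

```bash
python3 -c "
from h import *
delta(.602,-.077,.25,.057);delta(.602,-.077,.17,.057)"
```

```text
t 2.2 tcp [0.4911 0.165  0.4851] F [ 0.1  0.2 -0.1] op 1.004 t [ 32.4 264.3  80.4] w [ 0.    -0.001  0.251]
t 2.2 tcp [0.4911 0.165  0.4851] F [ 0.1  0.2 -0.1] op 1.004 t [ 32.3 264.2 160.4] w [ 0.    -0.001  0.251]
```

Call:
apply_moves --steps '[{"tx":6,"ty":45,"tz":0,"wx":0,"wy":0,"wz":0.08},{"tx":12,"ty":90,"tz":0,"wx":0,"wy":0,"wz":0.16},{"tx":18,"ty":135,"tz":0,"wx":0,"wy":0,"wz":0.22},{"tx":24,"ty":180,"tz":0,"wx":0,"wy":0,"wz":0.251},{"tx":29,"ty":225,"tz":0,"wx":0,"wy":0,"wz":0.251},{"tx":32,"ty":255,"tz":30,"wx":0,"wy":0,"wz":0.251},{"tx":32,"ty":264,"tz":75,"wx":0,"wy":0,"wz":0.251},{"tx":32,"ty":264,"tz":120,"wx":0,"wy":0,"wz":0.251},{"tx":32,"ty":264,"tz":160,"wx":0,"wy":0,"wz":0.251},{"tx":32,"ty":264,"tz":160,"wx":0,"wy":0,"wz":0.251}]'

```text
time: 3.2
eef_pos: [0.5997, -0.0743, 0.3173]
tcp_rot: [1.0, 0.03, -0.007, -0.002]
contact_force: [-0.8, 0.4, -0.2]
opening: 0.999
```

Run:
```python
from ov import *
delta(.602,-.077,.074,.057)
for n in("side","top"):
    c=imaging.read_camera(n); cv2.imwrite(f"pics/{n}1.png",c["img"][:,:,::-1])
```

```text
t 3.2 tcp [ 0.5997 -0.0743  0.3173] F [-0.8  0.4 -0.2] op 0.999 t [ 3.3  3.3 88.5] w [-0.005  0.014  0.002]
```

View pics/side1.png

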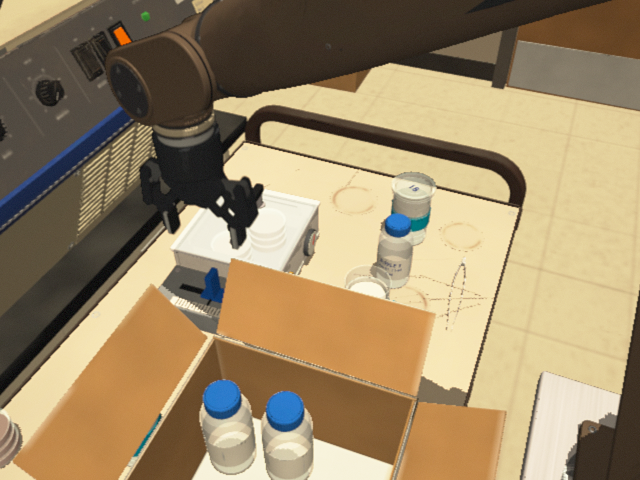

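View pics/top1.png

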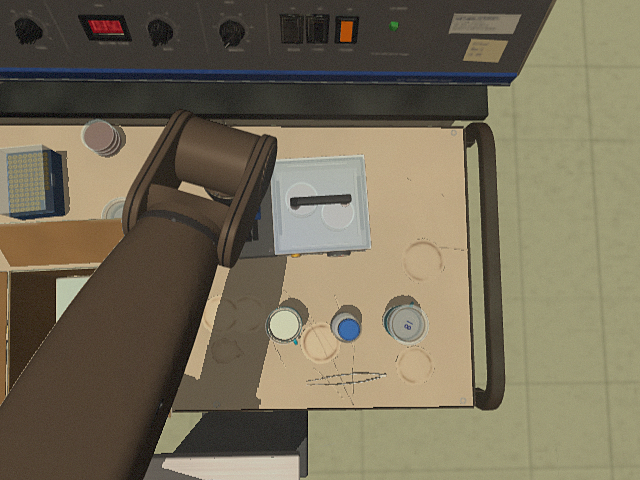

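Run:
```python
from ov import *
delta(.601,-.077,.074,.057)
ct,cs=pickle.load(open("cams.pkl","rb"))
im=ct["img"].astype(float); red=np.clip(im[:,:,0]-np.maximum(im[:,:,1],im[:,:,2])-15,0,None)
sub=red[215:245,228:250]
print(sub[ (sub.sum(1)>0)][:, (sub.sum(0)>0)].astype(int))
v,u=np.mgrid[215:245,228:250]; w=sub; uu,vv=(u*w).sum()/w.sum(),(v*w).sum()/w.sum(); print(uu,vv)
p=np.array([.608,-.199,.057])
def inv(W): d=W[:2]-p[:2]; c,s=np.cos(p[2]),np.sin(p[2]); return np.array([c*d[0]+s*d[1],-s*d[0]+c*d[1]])*1000
print(inv(unproj(ct,(uu,vv),.042)))
a=ct["img"][205:240,232:264,::-1]; cv2.imwrite("pics/tz2.png",cv2.resize(a,None,fx=16,fy=16,interpolation=cv2.INTER_NEAREST))
```

```text
t 3.3 tcp [ 0.6021 -0.0746  0.325 ] F [ 0.6 -0.1  0.6] op 0.997 t [-1.2  2.3 96.3] w [-0.     0.001  0.003]
[[  3   4   0   6   5  10   0   0   0   0   0   0   0]
 [  2   0   2   2   5   8   0   0   0   0   0   0   0]
 [  0   4   2   4   3   4   0   0   0   0   0   0   0]
 [  2   2   3   1   2   5   0   0   0   0   0   0   0]
 [  3   3   0   1   3   1   0   0   0   0   0   0   0]
 [  1   3   0   2   3   4   0   0   0   0   0   0   0]
 [  3   1   0   2   1   3   0   0   0   0   0   0   0]
 [  4   3   2   1   1   5   0   0   0   0   0   0   0]
 [  2   0   3   2   0   4   0   0   0   0   0   0   0]
 [  3   0   0   2   0   3   0   0   0   0   0   0   0]
 [  1   1   0   0   5   3   0   0   0   0   0   0   0]
 [  2   6   5   3   0   1  13  25   0   0   0   0   0]
 [  3   2   0   1   2   0  60 124   0   0   0   0   0]
 [  1   2   2   4   1   0  45 113  52  60  62  63 104]
 [  0   3   1   2   1   0  31 114  83  88  75  93 103]
 [  3   2   0   2   0   0  12 120   0   0   0   0   0]
 [  4   3   5   0   1   0   2  87   0   0   0   0   0]
 [  1   2   1   0   3   0   0   0   0   0   0   0   0]
 [  1   6   5   3   1   5   7   0   0   0   0   0   0]
 [  3   6   0   3   0   4   4   0   0   0   0   0   0]
 [  2   0   5   0   0   3   8   0   0   0   0   0   0]
 [  4   1   4   0   0   4   2   0   0   0   0   0   0]
 [  3   1   0   1   0   2   4   0   0   0   0   0   0]
 [  4   0   4   3   0   5   4   0   0   0   0   0   0]
 [  0   3   0   2   0   3   6   0   0   0   0   0   0]
 [  1   4   4   3   2   3   4   0   0   0   0   0   0]
 [  1   2   2   1   4   1   0   0   0   0   0   0   0]
 [  4   2   0   2   1   0   3   0   0   0   0   0   0]
 [  0   3   4   1   0   2   6   0   0   0   0   0   0]
 [  1   3   0   3   5   6   2   0   0   0   0   0   0]]
235.30530071355759 228.8007135575943
[-31.60390968 157.30058682]
```

View pics/tz2.png

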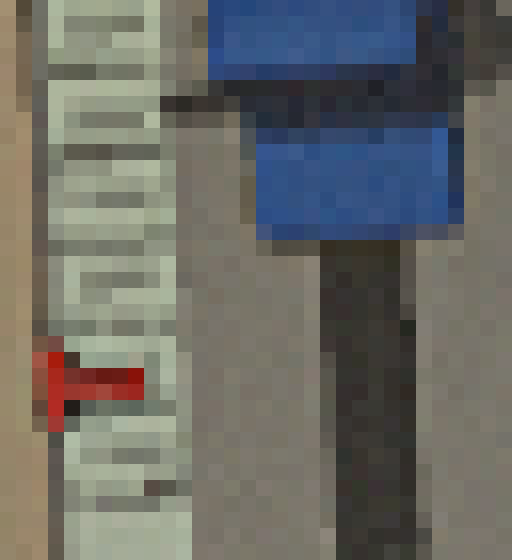

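Run:
```python
from ov import *
ct,cs=pickle.load(open("cams.pkl","rb"))
p=np.array([.608,-.199,.057])
def inv(W): d=W[:2]-p[:2]; c,s=np.cos(p[2]),np.sin(p[2]); return (np.array([c*d[0]+s*d[1],-s*d[0]+c*d[1]])*1000).round(1)
for z in(.041,.045): print(inv(unproj(ct,(238,228.55),z)),inv(unproj(ct,(242.5,211.3),z)),inv(unproj(ct,(242.5,211.0),z)))
# slide plate edges
print(inv(unproj(ct,(254.5,219.9),.044)))
```

```text
[-31.3 152.5] [  0.5 142.7] [  1.1 142.7]
[-31.8 152. ] [ -0.2 142.2] [  0.4 142.2]
[-17.4 121. ]
```

Call:
apply_moves --steps '[{"tx":-1,"ty":2.5,"tz":30,"wx":0,"wy":0,"wz":0},{"tx":-1,"ty":2.5,"tz":55,"wx":0,"wy":0,"wz":0},{"tx":-1,"ty":2.5,"tz":75,"wx":0,"wy":0,"wz":0},{"tx":-1,"ty":2.5,"tz":88,"wx":0,"wy":0,"wz":0},{"tx":-1,"ty":2.5,"tz":96,"wx":0,"wy":0,"wz":0},{"tx":-1,"ty":2.5,"tz":96,"wx":0,"wy":0,"wz":0},{"tx":-1,"ty":2.5,"tz":96,"wx":0,"wy":0,"wz":0}]'

```text
time: 4.0
eef_pos: [0.6019, -0.0773, 0.2303]
tcp_rot: [1.0, 0.03, 0.001, 0.0]
contact_force: [1.0, -0.2, 0.4]
opening: 1.0
```

Run:
```python
from ov import *
delta(.601,-.077,.074,.057)
for n in("side","top"):
    c=imaging.read_camera(n); cv2.imwrite(f"pics/{n}2.png",c["img"][:,:,::-1])
    a=c["img"][180:330,120:320,::-1]; cv2.imwrite(f"pics/{n}2z.png",cv2.resize(a,None,fx=4,fy=4,interpolation=cv2.INTER_CUBIC))
```

```text
t 4.0 tcp [ 0.6019 -0.0773  0.2303] F [ 1.  -0.2  0.4] op 1.0 t [-0.8 -0.3  1.6] w [ 0.001 -0.002  0.003]
```

View pics/side2z.png

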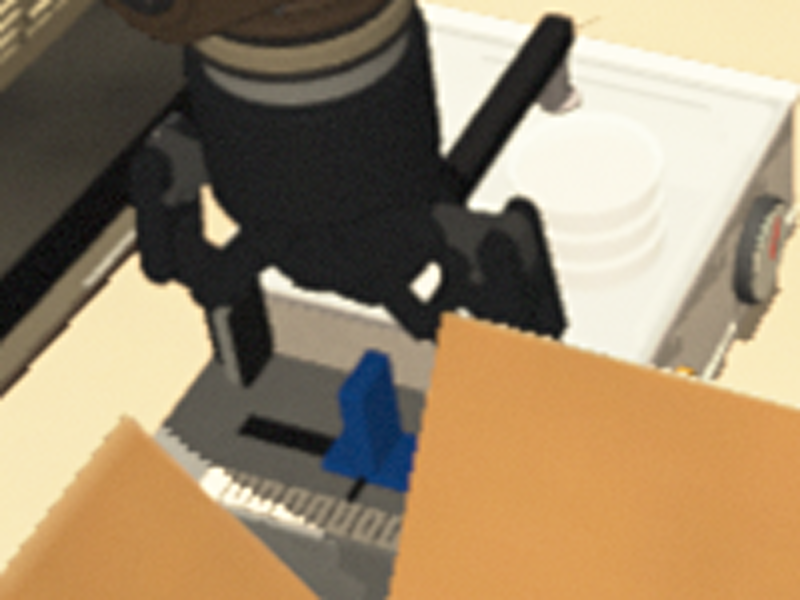

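View pics/top2z.png

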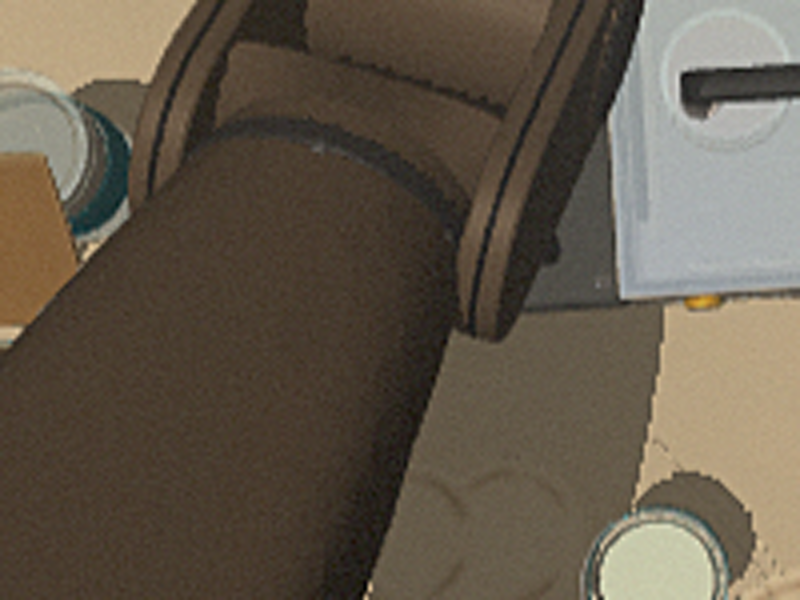

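Call:
apply_moves --steps '[{"tx":0,"ty":0,"tz":0,"wx":0,"wy":0,"wz":0},{"tx":0,"ty":0,"tz":0,"wx":0,"wy":0,"wz":0},{"tx":0,"ty":0,"tz":0,"wx":0,"wy":0,"wz":0},{"tx":0,"ty":0,"tz":0,"wx":0,"wy":0,"wz":0},{"tx":0,"ty":0,"tz":0,"wx":0,"wy":0,"wz":0},{"tx":0,"ty":0,"tz":0,"wx":0,"wy":0,"wz":0},{"tx":0,"ty":0,"tz":0,"wx":0,"wy":0,"wz":0},{"tx":0,"ty":0,"tz":0,"wx":0,"wy":0,"wz":0}]' --hand 0 --force 40

```text
time: 4.9
eef_pos: [0.6015, -0.0771, 0.2288]
tcp_rot: [1.0, 0.03, 0.001, 0.0]
contact_force: [3.6, 0.4, -2.8]
opening: 0.109
```

Run:
```python
from ov import *
for n in("side",):
    c=imaging.read_camera(n); 
    a=c["img"][180:330,120:320,::-1]; cv2.imwrite(f"pics/{n}3z.png",cv2.resize(a,None,fx=4,fy=4,interpolation=cv2.INTER_CUBIC))
delta(.601,-.077,.074,.057)
```

```text
t 4.95 tcp [ 0.6014 -0.0771  0.2288] F [ 3.5 -0.4 -2. ] op 0.109 t [-0.4 -0.2  0.1] w [ 0.    -0.001  0.003]
```

View pics/side3z.png

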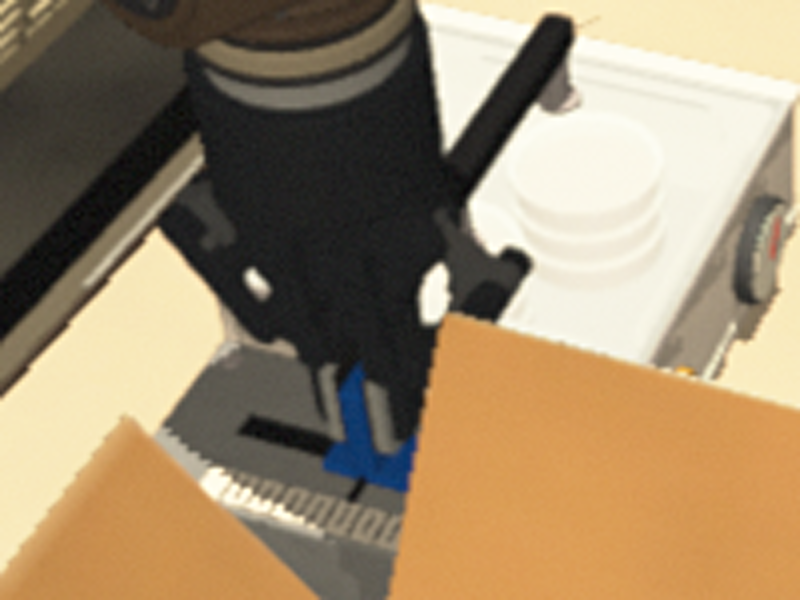

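Call:
apply_moves --steps '[{"tx":1,"ty":0,"tz":0,"wx":0,"wy":0,"wz":0},{"tx":1,"ty":0,"tz":0,"wx":0,"wy":0,"wz":0}]'

```text
time: 5.15
eef_pos: [0.6022, -0.0771, 0.2288]
tcp_rot: [1.0, 0.03, -0.0, -0.0]
contact_force: [0.7, 0.2, -0.1]
opening: 0.107
```

Call:
apply_moves --steps '[{"tx":1,"ty":0,"tz":0,"wx":0,"wy":0,"wz":0},{"tx":1,"ty":0,"tz":0,"wx":0,"wy":0,"wz":0}]'

```text
time: 5.35
eef_pos: [0.6027, -0.0771, 0.2288]
tcp_rot: [1.0, 0.03, -0.002, -0.0]
contact_force: [-3.6, -0.4, 2.9]
opening: 0.109
```

Call:
apply_moves --steps '[{"tx":-5,"ty":0,"tz":0,"wx":0,"wy":0,"wz":0},{"tx":-10,"ty":0,"tz":0,"wx":0,"wy":0,"wz":0},{"tx":-15,"ty":0,"tz":0,"wx":0,"wy":0,"wz":0},{"tx":-20,"ty":0,"tz":0,"wx":0,"wy":0,"wz":0},{"tx":-25,"ty":0,"tz":0,"wx":0,"wy":0,"wz":0},{"tx":-30,"ty":0,"tz":0,"wx":0,"wy":0,"wz":0},{"tx":-34,"ty":0,"tz":0,"wx":0,"wy":0,"wz":0},{"tx":-34,"ty":0,"tz":0,"wx":0,"wy":0,"wz":0},{"tx":-34,"ty":0,"tz":0,"wx":0,"wy":0,"wz":0}]'

```text
time: 6.25
eef_pos: [0.5693, -0.079, 0.2288]
tcp_rot: [1.0, 0.03, 0.002, 0.0]
contact_force: [6.7, 1.1, -3.6]
opening: 0.107
```

Run:
```python
from ov import *
s=readout.get_state(); print(s["eef_pos"],s["contact_force"],s["opening"])
d=np.array(s["eef_pos"])-[.6016,-.0771,0]; print("disp",-(d[0]*np.cos(.057)+d[1]*np.sin(.057))*1000)
for n in("side","top"):
    c=imaging.read_camera(n); 
    a=c["img"][180:330,120:320,::-1]; cv2.imwrite(f"pics/{n}4z.png",cv2.resize(a,None,fx=4,fy=4,interpolation=cv2.INTER_CUBIC))
```

```text
[ 0.56934287 -0.07904373  0.22884325] [ 6.66725534  1.06718758 -3.55573643] 0.10704105955563138
disp 32.31547187332229
```

View pics/side4z.png

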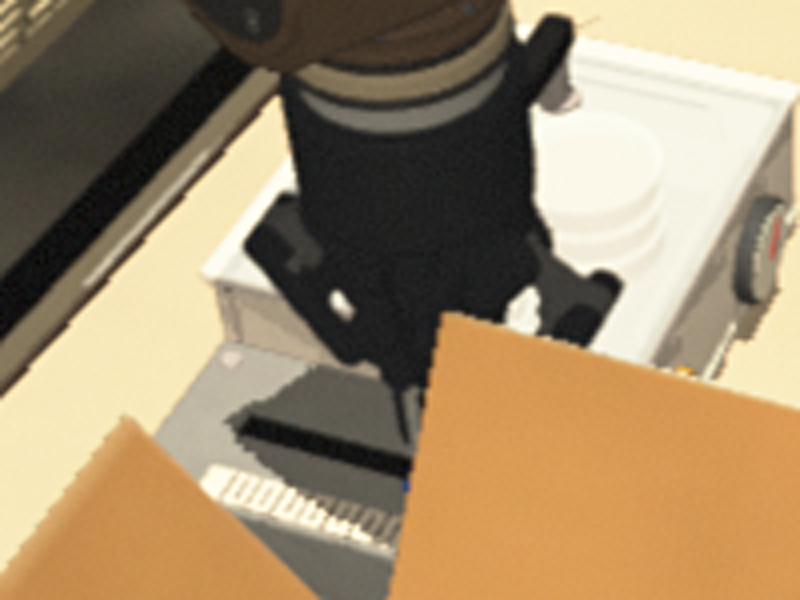

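View pics/top4z.png

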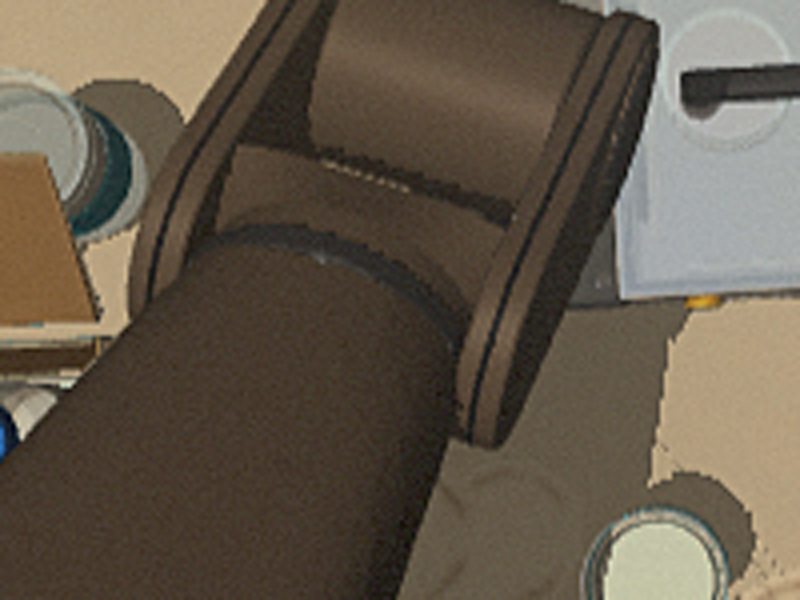

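Call:
apply_moves --steps '[{"tx":0,"ty":0,"tz":0,"wx":0,"wy":0,"wz":0},{"tx":0,"ty":0,"tz":0,"wx":0,"wy":0,"wz":0},{"tx":0,"ty":0,"tz":0,"wx":0,"wy":0,"wz":0},{"tx":0,"ty":0,"tz":0,"wx":0,"wy":0,"wz":0},{"tx":0,"ty":0,"tz":0,"wx":0,"wy":0,"wz":0},{"tx":0,"ty":0,"tz":0,"wx":0,"wy":0,"wz":0},{"tx":0,"ty":0,"tz":0,"wx":0,"wy":0,"wz":0},{"tx":0,"ty":0,"tz":0,"wx":0,"wy":0,"wz":0},{"tx":0,"ty":0,"tz":0,"wx":0,"wy":0,"wz":0},{"tx":0,"ty":0,"tz":0,"wx":0,"wy":0,"wz":0},{"tx":0,"ty":0,"tz":0,"wx":0,"wy":0,"wz":0},{"tx":0,"ty":0,"tz":0,"wx":0,"wy":0,"wz":0}]'

```text
time: 7.55
eef_pos: [0.5695, -0.079, 0.2288]
tcp_rot: [1.0, 0.03, 0.002, 0.0]
contact_force: [6.9, 1.7, -4.0]
opening: 0.111
```

Call:
apply_moves --steps '[{"tx":0,"ty":0,"tz":0,"wx":0,"wy":0,"wz":0},{"tx":0,"ty":0,"tz":0,"wx":0,"wy":0,"wz":0},{"tx":5,"ty":0,"tz":0,"wx":0,"wy":0,"wz":0},{"tx":10,"ty":0,"tz":0,"wx":0,"wy":0,"wz":0},{"tx":15,"ty":0,"tz":0,"wx":0,"wy":0,"wz":0},{"tx":20,"ty":0,"tz":0,"wx":0,"wy":0,"wz":0},{"tx":25,"ty":0,"tz":0,"wx":0,"wy":0,"wz":0},{"tx":29,"ty":0,"tz":0,"wx":0,"wy":0,"wz":0},{"tx":31,"ty":0,"tz":0,"wx":0,"wy":0,"wz":0},{"tx":32.5,"ty":0,"tz":0,"wx":0,"wy":0,"wz":0},{"tx":32.5,"ty":0,"tz":0,"wx":0,"wy":0,"wz":0},{"tx":32.5,"ty":0,"tz":0,"wx":0,"wy":0,"wz":0}]'

```text
time: 8.75
eef_pos: [0.6016, -0.0771, 0.2288]
tcp_rot: [1.0, 0.03, 0.0, 0.0]
contact_force: [3.7, 0.8, -0.1]
opening: 0.109
```

Call:
apply_moves --steps '[{"tx":0,"ty":0,"tz":0,"wx":0,"wy":0,"wz":0},{"tx":0,"ty":0,"tz":0,"wx":0,"wy":0,"wz":0},{"tx":0,"ty":0,"tz":0,"wx":0,"wy":0,"wz":0},{"tx":0,"ty":0,"tz":0,"wx":0,"wy":0,"wz":0},{"tx":0,"ty":0,"tz":0,"wx":0,"wy":0,"wz":0},{"tx":0,"ty":0,"tz":0,"wx":0,"wy":0,"wz":0},{"tx":0,"ty":0,"tz":-20,"wx":0,"wy":0,"wz":0},{"tx":0,"ty":0,"tz":-50,"wx":0,"wy":0,"wz":0},{"tx":0,"ty":0,"tz":-90,"wx":0,"wy":0,"wz":0},{"tx":0,"ty":0,"tz":-110,"wx":0,"wy":0,"wz":0},{"tx":0,"ty":0,"tz":-110,"wx":0,"wy":0,"wz":0}]' --hand 1

```text
time: 9.85
eef_pos: [0.6027, -0.0774, 0.3435]
tcp_rot: [1.0, 0.03, 0.004, 0.001]
contact_force: [-0.3, 0.4, 0.4]
opening: 1.002
```

Run:
```python
from ov import *
for n in("side",):
    c=imaging.read_camera(n); 
    a=c["img"][180:330,120:320,::-1]; cv2.imwrite(f"pics/{n}5z.png",cv2.resize(a,None,fx=4,fy=4,interpolation=cv2.INTER_CUBIC))
delta(.6085,-.199,.18,.057)
```

```text
t 9.9 tcp [ 0.602  -0.0772  0.3406] F [ 0.6  0.3 -1.1] op 0.999 t [ -0.9 121.9   6.1] w [ 0.001 -0.004  0.003]
```

View pics/side5z.png

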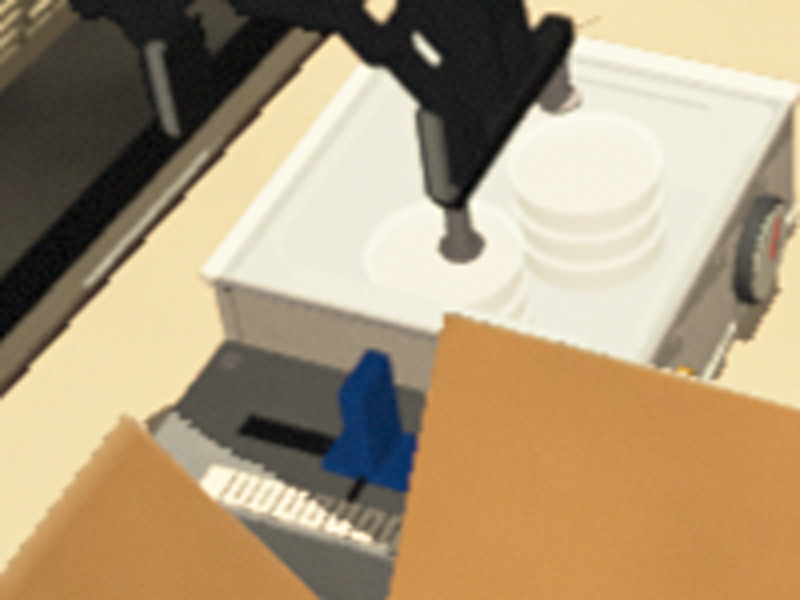

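Call:
apply_moves --steps '[{"tx":0,"ty":30,"tz":0,"wx":0,"wy":0,"wz":0},{"tx":0,"ty":65,"tz":0,"wx":0,"wy":0,"wz":0},{"tx":-0.5,"ty":100,"tz":0,"wx":0,"wy":0,"wz":0},{"tx":-0.5,"ty":122,"tz":0,"wx":0,"wy":0,"wz":0},{"tx":-0.5,"ty":122,"tz":0,"wx":0,"wy":0,"wz":0},{"tx":-0.5,"ty":122,"tz":0,"wx":0,"wy":0,"wz":0},{"tx":-0.5,"ty":122,"tz":0,"wx":0,"wy":0,"wz":0}]'

```text
time: 10.6
eef_pos: [0.6082, -0.1979, 0.3372]
tcp_rot: [1.0, 0.03, -0.001, -0.001]
contact_force: [-1.4, -0.0, 0.4]
opening: 1.003
```

Run:
```python
from ov import *
for n in("side","top"):
    c=imaging.read_camera(n); cv2.imwrite(f"pics/{n}6.png",c["img"][:,:,::-1])
    a=c["img"][130:280,160:360,::-1]; cv2.imwrite(f"pics/{n}6z.png",cv2.resize(a,None,fx=4,fy=4,interpolation=cv2.INTER_CUBIC))
delta(.6085,-.199,.108,.057)
```

```text
t 10.7 tcp [ 0.6084 -0.1977  0.3381] F [-0.5 -0.1  0.4] op 0.998 t [ 0.1  1.3 75.4] w [-0.001  0.001  0.004]
```

View pics/side6z.png

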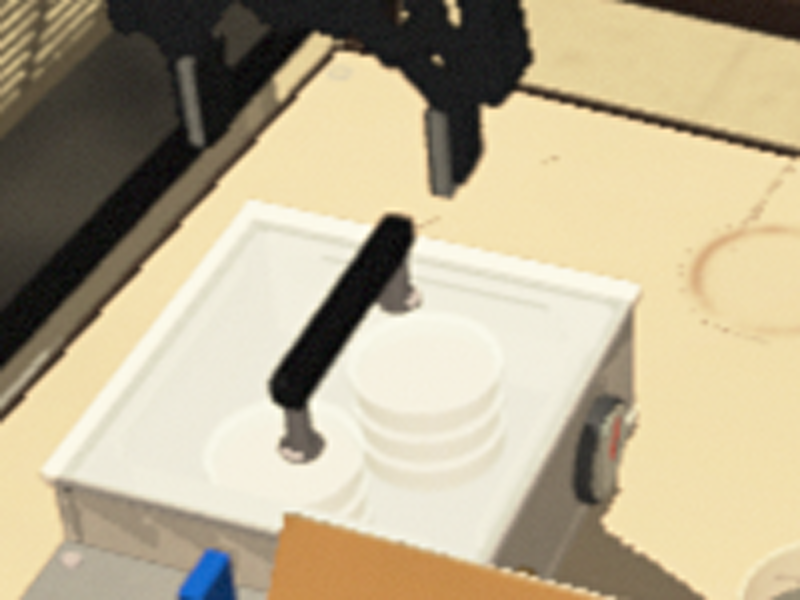

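View pics/top6z.png

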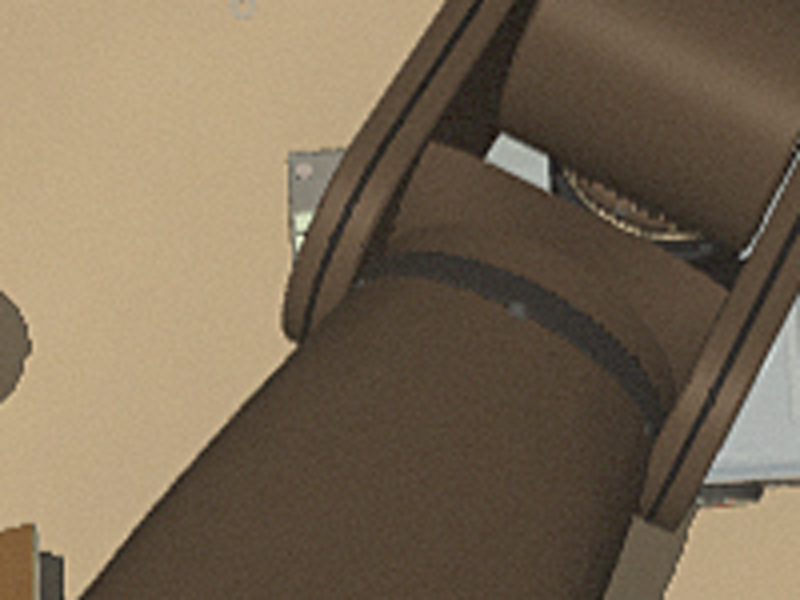

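Call:
apply_moves --steps '[{"tx":0,"ty":1.5,"tz":20,"wx":0,"wy":0,"wz":0},{"tx":0,"ty":1.5,"tz":40,"wx":0,"wy":0,"wz":0},{"tx":0,"ty":1.5,"tz":58,"wx":0,"wy":0,"wz":0},{"tx":0,"ty":1.5,"tz":70,"wx":0,"wy":0,"wz":0},{"tx":0,"ty":1.5,"tz":75,"wx":0,"wy":0,"wz":0},{"tx":0,"ty":1.5,"tz":75,"wx":0,"wy":0,"wz":0},{"tx":0,"ty":1.5,"tz":75,"wx":0,"wy":0,"wz":0},{"tx":0,"ty":1.5,"tz":75,"wx":0,"wy":0,"wz":0}]'

```text
time: 11.5
eef_pos: [0.609, -0.2006, 0.2651]
tcp_rot: [1.0, 0.03, 0.001, 0.001]
contact_force: [-0.2, 0.5, -0.0]
opening: 0.997
```

Run:
```python
from ov import *
for n in("side",):
    c=imaging.read_camera(n); 
    a=c["img"][130:280,160:360,::-1]; cv2.imwrite(f"pics/{n}7z.png",cv2.resize(a,None,fx=4,fy=4,interpolation=cv2.INTER_CUBIC))
delta(.6085,-.199,.108,.057)
```

```text
t 11.55 tcp [ 0.6089 -0.2006  0.265 ] F [0.2 0.5 0.1] op 1.002 t [-0.3 -1.6  2.3] w [ 0.001 -0.002  0.003]
```

View pics/side7z.png

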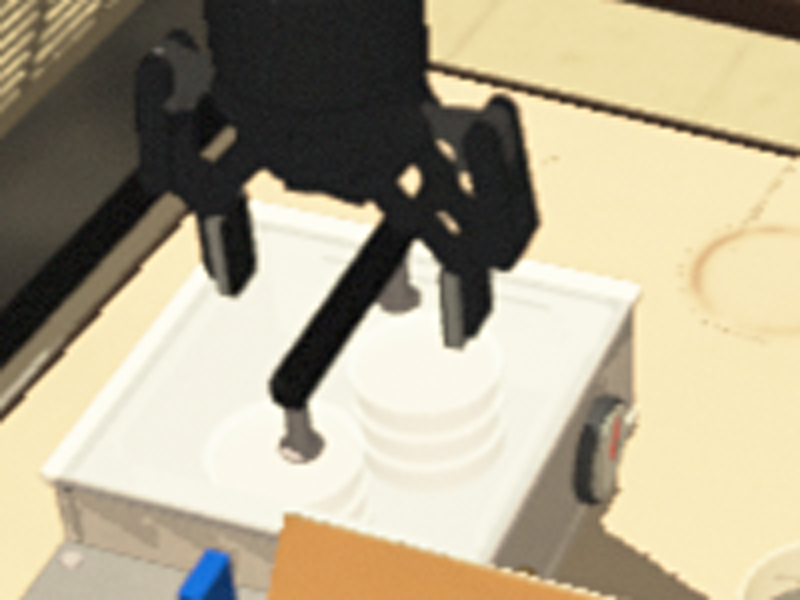

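Call:
apply_moves --steps '[{"tx":0,"ty":-1.5,"tz":2,"wx":0,"wy":0,"wz":0},{"tx":0,"ty":-1.5,"tz":2,"wx":0,"wy":0,"wz":0},{"tx":0,"ty":-1.5,"tz":2,"wx":0,"wy":0,"wz":0},{"tx":0,"ty":-1.5,"tz":2,"wx":0,"wy":0,"wz":0},{"tx":0,"ty":-1.5,"tz":2,"wx":0,"wy":0,"wz":0},{"tx":0,"ty":-1.5,"tz":2,"wx":0,"wy":0,"wz":0},{"tx":0,"ty":-1.5,"tz":2,"wx":0,"wy":0,"wz":0},{"tx":0,"ty":-1.5,"tz":2,"wx":0,"wy":0,"wz":0},{"tx":0,"ty":-1.5,"tz":2,"wx":0,"wy":0,"wz":0}]' --hand 0 --force 90

```text
time: 12.45
eef_pos: [0.6086, -0.199, 0.2621]
tcp_rot: [1.0, 0.03, 0.0, 0.0]
contact_force: [-0.4, 0.5, 2.3]
opening: 0.143
```

Call:
apply_moves --steps '[{"tx":0,"ty":0,"tz":-0.5,"wx":0,"wy":0,"wz":0},{"tx":0,"ty":0,"tz":-1,"wx":0,"wy":0,"wz":0},{"tx":0,"ty":0,"tz":-1.5,"wx":0,"wy":0,"wz":0},{"tx":0,"ty":0,"tz":-2,"wx":0,"wy":0,"wz":0},{"tx":0,"ty":0,"tz":-2.5,"wx":0,"wy":0,"wz":0},{"tx":0,"ty":0,"tz":-3,"wx":0,"wy":0,"wz":0},{"tx":0,"ty":0,"tz":-3,"wx":0,"wy":0,"wz":0}]'

```text
time: 13.15
eef_pos: [0.6079, -0.1987, 0.2627]
tcp_rot: [1.0, 0.03, -0.001, -0.001]
contact_force: [3.4, -0.9, -13.1]
opening: 0.145
```

Call:
apply_moves --steps '[{"tx":0,"ty":0,"tz":-0.5,"wx":0,"wy":0,"wz":0},{"tx":0,"ty":0,"tz":-1,"wx":0,"wy":0,"wz":0},{"tx":0,"ty":0,"tz":-1.5,"wx":0,"wy":0,"wz":0},{"tx":0,"ty":0,"tz":-2,"wx":0,"wy":0,"wz":0},{"tx":0,"ty":0,"tz":-2.5,"wx":0,"wy":0,"wz":0},{"tx":0,"ty":0,"tz":-3,"wx":0,"wy":0,"wz":0},{"tx":0,"ty":0,"tz":-3,"wx":0,"wy":0,"wz":0}]'

```text
time: 13.85
eef_pos: [0.6091, -0.1989, 0.2706]
tcp_rot: [1.0, 0.03, 0.001, 0.0]
contact_force: [-1.1, 3.3, 3.5]
opening: 0.145
```

Run:
```python
from ov import *
for n in("side",):
    c=imaging.read_camera(n); 
    a=c["img"][130:280,160:360,::-1]; cv2.imwrite(f"pics/{n}8z.png",cv2.resize(a,None,fx=4,fy=4,interpolation=cv2.INTER_CUBIC))
s=delta(.6085,-.199,.108,.057)
```

```text
t 13.9 tcp [ 0.6092 -0.1989  0.2706] F [-3.3  3.7  3.5] op 0.144 t [-0.7  0.1  7.9] w [ 0.001 -0.003  0.003]
```

View pics/side8z.png

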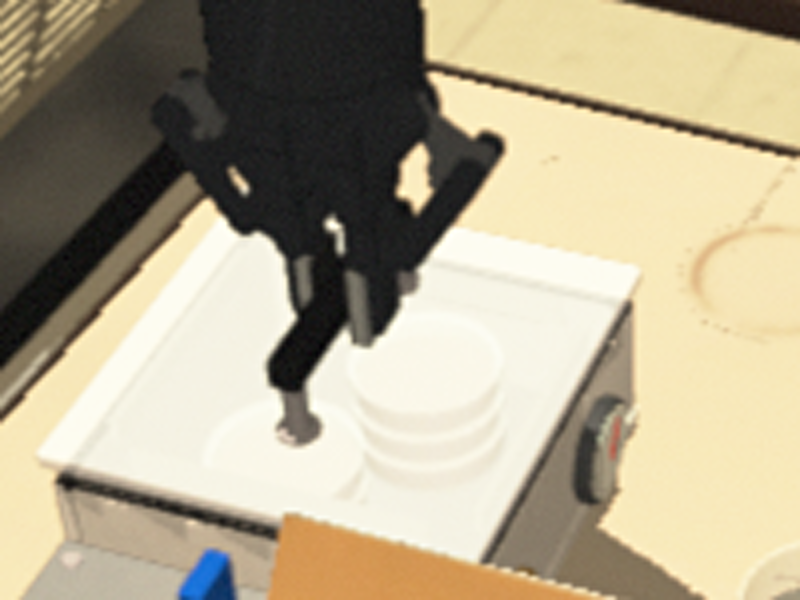

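Call:
apply_moves --steps '[{"tx":0,"ty":0,"tz":-1,"wx":0,"wy":0,"wz":0},{"tx":0,"ty":0,"tz":-2,"wx":0,"wy":0,"wz":0},{"tx":0,"ty":0,"tz":-3,"wx":0,"wy":0,"wz":0},{"tx":0,"ty":0,"tz":-4.5,"wx":0,"wy":0,"wz":0},{"tx":0,"ty":0,"tz":-6,"wx":0,"wy":0,"wz":0},{"tx":0,"ty":0,"tz":-7.5,"wx":0,"wy":0,"wz":0},{"tx":0,"ty":0,"tz":-9,"wx":0,"wy":0,"wz":0},{"tx":0,"ty":0,"tz":-10.5,"wx":0,"wy":0,"wz":0},{"tx":0,"ty":0,"tz":-12,"wx":0,"wy":0,"wz":0},{"tx":0,"ty":0,"tz":-12,"wx":0,"wy":0,"wz":0},{"tx":0,"ty":0,"tz":-12,"wx":0,"wy":0,"wz":0}]'

```text
time: 15.0
eef_pos: [0.6085, -0.1989, 0.2798]
tcp_rot: [1.0, 0.03, 0.0, 0.0]
contact_force: [0.6, -0.5, -2.4]
opening: 0.144
```

Run:
```python
from ov import *
for n in("side","top"):
    c=imaging.read_camera(n); cv2.imwrite(f"pics/{n}9.png",c["img"][:,:,::-1])
    a=c["img"][130:280,160:360,::-1]; cv2.imwrite(f"pics/{n}9z.png",cv2.resize(a,None,fx=4,fy=4,interpolation=cv2.INTER_CUBIC))
s=delta(.6085,-.199,.128,.057)
```

```text
t 15.1 tcp [ 0.6084 -0.1989  0.2796] F [ 0.1  0.5 -3.4] op 0.148 t [ 0.1  0.1 -3.1] w [-0.     0.     0.003]
```

View pics/side9z.png

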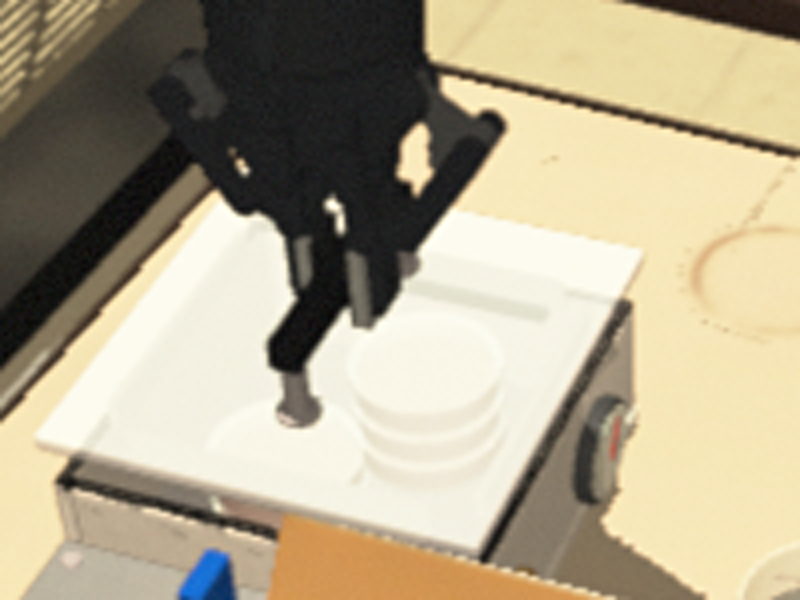

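Call:
apply_moves --steps '[{"tx":0,"ty":0,"tz":-1,"wx":0,"wy":0,"wz":0},{"tx":0,"ty":0,"tz":-2,"wx":0,"wy":0,"wz":0},{"tx":0,"ty":0,"tz":-3,"wx":0,"wy":0,"wz":0},{"tx":0,"ty":0,"tz":-4,"wx":0,"wy":0,"wz":0},{"tx":0,"ty":0,"tz":-4,"wx":0,"wy":0,"wz":0},{"tx":0,"ty":0,"tz":-4,"wx":0,"wy":0,"wz":0},{"tx":0,"ty":0,"tz":-4,"wx":0,"wy":0,"wz":0},{"tx":0,"ty":0,"tz":-4,"wx":0,"wy":0,"wz":0},{"tx":0,"ty":0,"tz":-4,"wx":0,"wy":0,"wz":0}]'

```text
time: 16.0
eef_pos: [0.6084, -0.1989, 0.2837]
tcp_rot: [1.0, 0.03, -0.0, -0.0]
contact_force: [-0.3, -0.8, -3.2]
opening: 0.146
```

Run:
```python
from ov import *
import ov
ov.BX=[(box(-87,87,-87,87,90,98),(0,255,0)),(box(-7,7,-53,53,123,137),(0,0,255)),(box(-5,5,110,134,40,86),(0,255,255))]
for n in("side","top"):
    c=imaging.read_camera(n); cv2.imwrite(f"pics/{n}10.png",c["img"][:,:,::-1])
    if n=="side": overlay(c,[.6072,-.1961,.0532],150,155,190,145,4,"pics/side10z.png")
s=delta(.6085,-.199,.128,.057)
print(readout.get_state()["dq"])
```

```text
t 16.1 tcp [ 0.6085 -0.1989  0.2837] F [-0.3  0.  -4.2] op 0.146 t [0.  0.1 1. ] w [-0.     0.     0.003]
[ 4.44924931e-04  3.40947959e-05 -3.01704936e-04 -2.31029201e-03
 -6.21025386e-04 -7.58968795e-04]
```

View pics/side10z.png

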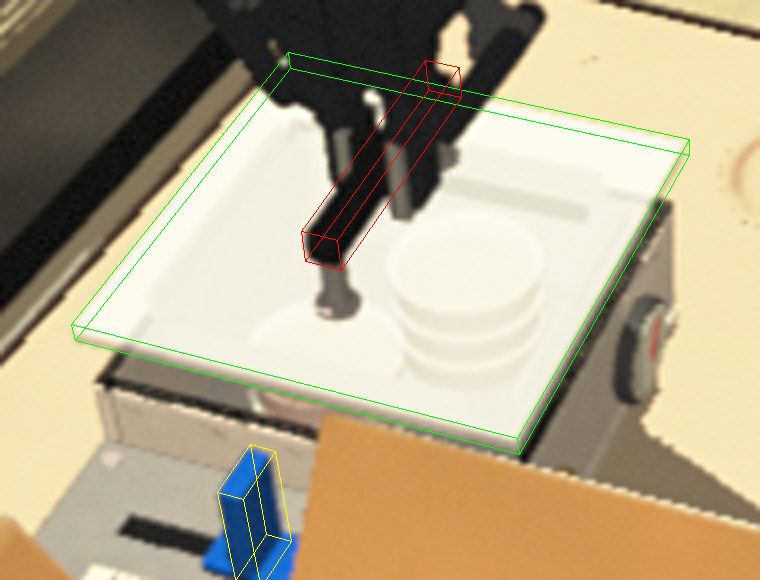

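View pics/side10.png

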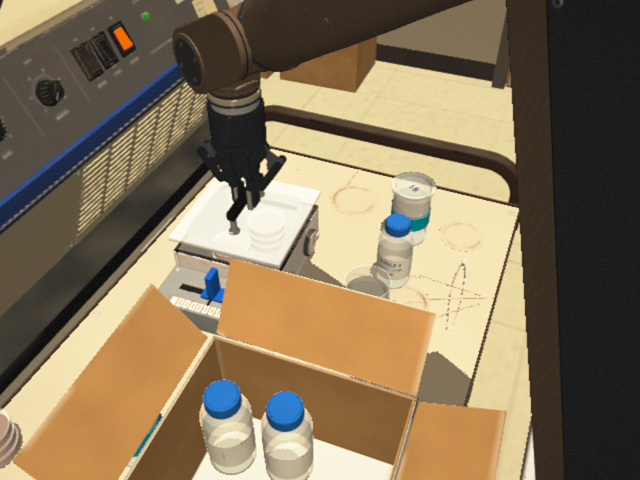

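View pics/top10.png

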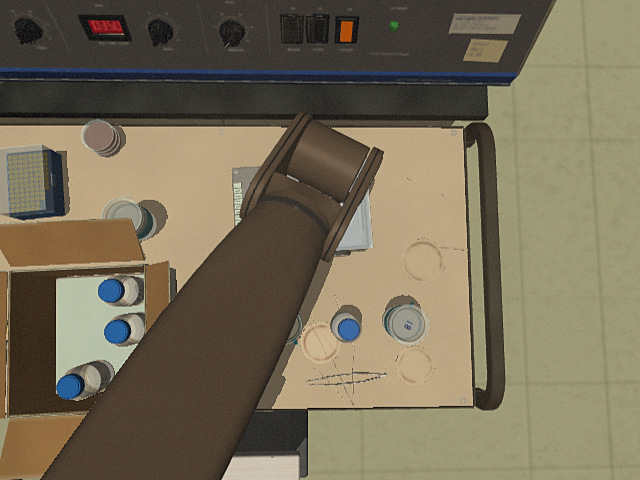

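```bash
python3 -c "
from plant import ctrl
print(ctrl.sign_off())"
```

```text
the job is handed in; nothing more can be done
None
```

I vented the box, broke the lid free of its seal, and handed the job in while gripping the lid about 2 cm above the rim. The hand-in gives no verdict.

**Vent:** I measured the red mark at about 32 mm in front of the pointer's home in the top image. I pulled the tab until the tool had moved 32.3 mm and held it there for about 1.5 s. The spring force read 6.7 to 6.9 N, which fits that distance. I could not see the pointer on the mark during the hold, because the arm blocked the top view and a cardboard flap blocked the side view. The position there rests on the tool travel and the spring force. After I let go, the side picture showed the tab and pointer at the same pixels as before the pull.

**Lid:** I gripped the bar with 90 N and lifted in 0.5 mm steps.
- **Breaking free:** The upward pull read about 13 N before the seal let go. The lid then jumped only a few millimetres, far below the fling limit.
- **Final hold:** The tool was 21.6 mm above where it gripped the shut lid, so the lid's underside is at about 90 mm (allowed 80 to 100 mm). Only the lid's weight was on the wrist, 3 to 4 N, and the arm was still.
- **Level and centred:** An outline drawn at 90 mm matched the lid in the side picture. The two cameras disagreed by about 4 mm on where the box stands. I used values within that spread, well inside the 20 mm allowed.

**Bystanders:** In the last pictures the cups and the bottle stand where they started. One cup was partly hidden by the arm from above and by the flap from the side.

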